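Empty the grinding jar and hold the ball mill's clamp open

TASK

Tip the steel balls out of the white grinding jar into the metal tray, then stand the empty jar upright on the square rubber mat, setting it down rather than dropping it. Then push the mill's sprung clamp jaw back past its ratchet click, nearly to the end of its travel, and finish while holding it there against its spring, clear of the pawl, so that the nest can be wiped. Leave everything else on the bench where it stands.

Things in the scene. Friction and masses are not known exactly. Their poses are not given: they have to be found in the camera images.
- jar: white ceramic grinding jar, loose, 0.22 kg, open at the top: 70 mm high, outer diameter 56 mm at the foot widening to 66 mm at 35 mm height and then straight to the rim; wall 4 mm, floor 6 mm thick. Origin: centre of its underside, z up its axis. Starts upright on the bench with four balls in it. Its smooth inside lets the balls roll out once it is tipped a little beyond level
- ball0_center (a point): centre of a loose polished steel ball, 18 mm diameter, 24 g (one of four alike), in the jar at the start
- ball1_center (a point): centre of a loose polished steel ball, 18 mm diameter, 24 g (one of four alike), in the jar at the start
- ball2_center (a point): centre of a loose polished steel ball, 18 mm diameter, 24 g (one of four alike), in the jar at the start
- ball3_center (a point): centre of a loose polished steel ball, 18 mm diameter, 24 g (one of four alike), in the jar at the start
- tray: fixed open square metal tray, 200 x 200 mm, 45 mm high, walls and floor 5 mm. Origin: centre of its underside, on the bench; x and y along its sides
- mat: fixed square black rubber mat, 130 x 130 mm, 4 mm thick. Origin: centre of its underside, on the bench; x and y along its sides
- mill: fixed bench mill: white base 280 x 130 mm, top at 50 mm (heights over the bench), bearing a low anvil (74 to 100 mm on the origin's -x side, top 86 mm), two rods, the sprung jaw, behind it a pawl bridge (top 132 mm). Origin: on the bench under the resting jaw's front face; base reaches 110 mm to -x, 170 mm to +x. x points the way the jaw is pushed, roughly away from the robot; z up
- jaw_face (a point): point on the middle of the jaw's front (mill -x) face, 130 mm above the bench; moves with the jaw. The jaw's upright plate is 50 mm wide (mill y), 20 mm thick (it lies on the +x side of this point) and reaches from 84 to 154 mm above the bench; the space in front of it is free above 86 mm
- jaw (a joint): travel of the sprung jaw along the mill's x, m: 0 at rest, 0.055 at the end stop. Its spring resists with about 5 N at rest, 8.5 N at the click, 11.5 N at the stop. From about 0.010 the pawl rides up a tooth, and drops behind it (the click) at about 0.030; let go after that, the jaw rests on the pawl at about 0.03
- pawl (a joint): lift of the vertical sprung pawl pin behind the jaw, m: 0 when down, about 0.007 on top of the tooth
- pump_bottle: bystander, loose: clear pump dispenser bottle, 60 mm diameter, 173 mm high; origin at the centre of its underside
- amber_bottle: bystander, loose: small amber glass bottle, 48 mm diameter, 110 mm high; origin at the centre of its underside
- slide_box: bystander, loose: cardboard slide box, 50 x 80 x 30 mm; origin at the centre of its underside
- tablet_jar: bystander, loose: white screw-top jar, 56 mm diameter, 85 mm high; origin at the centre of its underside
- tissue_roll: bystander, loose: standing paper roll, 104 mm diameter, 100 mm high; origin at the centre of its underside
- tube_rack: bystander, loose: black tube rack, 100 x 200 mm, 90 mm high over its tubes; origin at the centre of its underside
- marker: bystander, loose: round marker pen lying flat, 12 mm diameter, 130 mm long; origin at the centre of its underside
There are look-alikes about, which are no part of the job. Of the things shaped like the mat, the black one is meant.

How it is judged:
By the outcome, as a careful person would: the job done as asked, in the order asked, and still so for the second after the job is handed in, while the arm keeps its last pose, push and grip.
It also fails if it takes over 61 s, if anything falls off the work surface, if the arm or the gripper's body presses on something with over 40 N, if the wrist force passes 120 N, or if a joint passes its speed limit or range.

ROBOT

A 6-joint arm with a two-finger parallel gripper is mounted at the origin on the work surface. World frame = base frame: x ahead of the robot, y to its left, z up, the work surface at z = 0. Lengths are in m, angles in rad, forces in N, time in s.
With the tool pointing down it reaches from about 0.325 to 0.9 m from the base axis. Payload 6.1 kg.
Tool frame: the origin (TCP) lies midway between the tips of the shut fingers; the grasp point (between the pads) lies 19 mm behind it; x points along the fingers, y is the direction in which the jaws open and shut, and the axes are right-handed (so a half turn about x gives the same grasp; the last joint's range is limited). The gripper opens to 85 mm and grips with 20 to 120 N. Pads are 22 mm wide; open, the fingers measure 114 mm over their backs; the gripper's body (76 mm by 85 mm) begins 54 mm behind the grasp point. The pads swing forward as they close: fully open they stand 13 mm farther back than shut.
Start: joints at [1.063, 0.22, 1.526, -0, 1.395, -0.126], TCP at [0.233, 0.58, 0.231] pointing down, gripper open.
Joint ranges: [-2.98, 2.98], [-0.91, 2.08], [0.09, 2.57], [-1.24, 4.39], [0.2, 2.65], [-2.68, 2.68]. Speed limits (rad/s): [2.57, 2.57, 3.01, 3.14, 3.14, 3.14].

INTERFACE

Orientations are given as [roll, pitch, yaw] about the fixed x, y, z axes, in that order (R = Rz(yaw) Ry(pitch) Rx(roll)).
In Python, from plant import movep, move_l, set_joints, gripper_to, hold, inverse_kinematics, observe, get_image, get_calibration, Unreachable, job_done gives the robot as it stands. Calls block until the motion is done:
- movep(position, orientation): joint-space move of the TCP to a pose.
- move_l(position, feed=0.15, rotation=None, max_force=None): straight line of the TCP; rotation=None keeps the orientation; feed is the mean speed in m/s. With max_force (N) it stops when the force on the tool has changed by that much, and returns True; else False.
- set_joints(angles): joint-space move.
- gripper_to(opening, f_grip=None): finger opening in m; f_grip is the grip in N (None keeps the last); returns when the fingers have stopped.
- hold(seconds).
- inverse_kinematics(position, orientation): joint angles nearest the present ones, or None.
- observe(): the state.
- get_image(name): name is "side" or "top"; returns (picture, depth): 384x512x3 uint8, red, green, blue; 384x512 float32, m along the optical axis (not along the pixel's ray), 0 where there is no reading.
- get_calibration(name): a dict with "intrinsics" (3x3 intrinsics, pixels), "world_from_camera" (4x4, takes a point from camera to world coordinates). Camera axes: x right, y down, z forward; pixel columns grow to the right and rows downward; lengths in m; the calibration is good to about 2 mm. A picture is of the moment at which its call begins. get_calibration takes no time and is no camera call.
A pose or a line that the arm cannot do raises Unreachable and nothing moves.
- job_done(): hands the job in, once; it reports no verdict.
The state is a dict: "time_s": time; "q": joint angles; "joint_velocities": joint speeds; "joint_torque": joint torques, N m; "eef_pos": TCP position; "tcp_rot": TCP orientation; "ft_force": force on the tool from outside, world axes, zero at the start; "torque": the same for the moment, N m; "opening": finger opening in m.
Only numpy, scipy, OpenCV 4.12 (cv2) and the standard library are available. Lean on these libraries where they do the work, as an engineer would, in place of code of your own. Each camera call takes 0.05 s, during which the arm holds its last target. There are 200 camera calls.

## Working session

There is one attempt and no reset: what is moved stays moved. The work goes in short steps, each a Python script; the robot and the scene stay as the last script left them, time stands still between calls to the robot, and variables do not carry over. Pictures are saved under pics/ and viewed, about 8 in all and at most 12, crops included, and the job is handed in when it is done.

```bash
mkdir -p pics; ls
python3 - <<'E'
from plant import *
import cv2,numpy as np
for n in("top","side"):
    im,d=get_image(n); cv2.imwrite(f"pics/{n}0.png",im[:,:,::-1]); np.save(f"pics/{n}0.npy",d)
    c=get_calibration(n); print(n,np.round(c["intrinsics"],1).tolist(),np.round(c["world_from_camera"],3).tolist())
o=observe();print(o["time_s"],o["eef_pos"],o["tcp_rot"],o["opening"])
E
```

```text
pics
top [[383.0, 0.0, 251.4], [0.0, 383.0, 190.4], [0.0, 0.0, 1.0]] [[-0.018, -0.989, 0.144, 0.258], [-1.0, 0.02, 0.014, 0.076], [-0.017, -0.144, -0.989, 1.814], [0.0, 0.0, 0.0, 1.0]]
side [[398.9, 0.0, 262.8], [0.0, 398.9, 197.4], [0.0, 0.0, 1.0]] [[-0.961, 0.16, -0.227, 0.817], [0.278, 0.538, -0.796, 1.201], [-0.005, -0.827, -0.562, 0.866], [0.0, 0.0, 0.0, 1.0]]
0.1 [0.23259931 0.57955047 0.23032515] [-1.70722291  1.56910694 -2.08899831] 0.08557503952736026
```

View pics/top0.png

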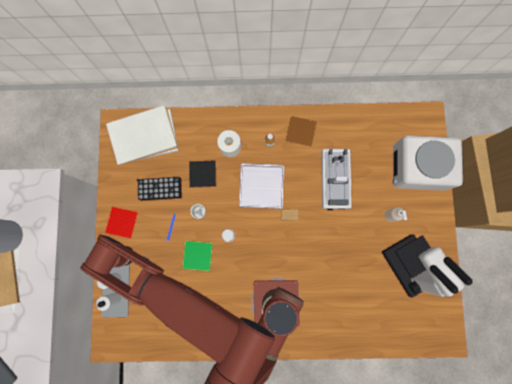

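View pics/side0.png

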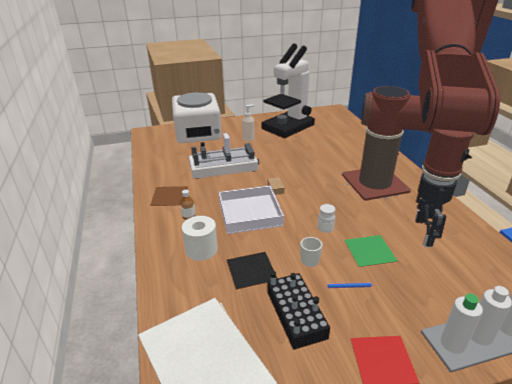

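The top view shows the jar at about (198,211), tablet jar (228,236), black mat (203,174), tray (262,186) and mill (337,179). In the side view the jar is at about (311,251). Next I'll measure their positions.

```bash
cat > h.py <<'E'
import numpy as np,cv2
from plant import *
def cloud(n,d):
    c=get_calibration(n);K=c["intrinsics"];T=np.array(c["world_from_camera"])
    v,u=np.mgrid[:384,:512]
    p=np.stack([(u-K[0][2])/K[0][0]*d,(v-K[1][2])/K[1][1]*d,d],-1)
    P=p@T[:3,:3].T+T[:3,3]; P[d<=0]=np.nan
    return P
def ray(n,u,v,z):
    c=get_calibration(n);K=np.array(c["intrinsics"]);T=np.array(c["world_from_camera"])
    r=T[:3,:3]@np.linalg.inv(K)@[u,v,1]; return T[:3,3]+r*(z-T[2,3])/r[2]
def save(n,f,box=None,s=1):
    im,d=get_image(n); 
    if box: im=im[box[1]:box[3],box[0]:box[2]]
    cv2.imwrite(f,cv2.resize(im[:,:,::-1],None,fx=s,fy=s,interpolation=cv2.INTER_CUBIC)); return d
E
python3 - <<'E'
from h import *
d=np.load("pics/top0.npy");P=cloud("top",d);im=cv2.imread("pics/top0.png")
np.set_printoptions(precision=3,suppress=True)
def reg(u0,v0,u1,v1,z0,z1,lab,n="top",P=P):
    Q=P[v0:v1,u0:u1].reshape(-1,3);Q=Q[(Q[:,2]>z0)&(Q[:,2]<z1)]
    if len(Q)<4: print(lab,len(Q));return
    r=cv2.minAreaRect(Q[:,:2].astype(np.float32));c=cv2.minEnclosingCircle(Q[:,:2].astype(np.float32))
    print(lab,len(Q),"rect",np.round(r[0],3),np.round(r[1],3),round(r[2],1),"circ",np.round(c[0],3),round(c[1],4),"z",np.round(np.percentile(Q[:,2],[5,50,95]),3))
reg(186,200,212,223,.05,.09,"jar rim");reg(186,200,212,223,.015,.09,"jar all")
reg(220,225,240,250,.06,.1,"tablet");reg(215,128,245,160,.08,.12,"roll")
reg(260,128,280,150,.03,.13,"amber");reg(280,205,300,225,.02,.05,"box")
reg(235,158,290,215,.03,.06,"trayrim");reg(315,140,360,215,.035,.06,"millbase")
reg(315,140,360,215,.14,.165,"jaw top");reg(315,140,360,215,.12,.14,"120-140");reg(315,140,360,215,.075,.1,"75-100")
reg(385,200,410,225,.05,.2,"pump");reg(132,172,186,203,.05,.15,"rack")
dark=(im.max(2)<60).astype(np.uint8);m=np.zeros_like(dark);m[155:192,184:222]=dark[155:192,184:222]
c=max(cv2.findContours(m,0,2)[0],key=cv2.contourArea)
w=np.array([ray("top",*p[0],.004)[:2] for p in c],np.float32);print("mat",cv2.minAreaRect(w))
ds=np.load("pics/side0.npy");S=cloud("side",ds)
reg(298,235,325,268,.05,.09,"jar rim side",P=S);reg(298,235,325,268,.015,.06,"jar side",P=S)
reg(216,185,284,232,.035,.06,"tray rim side",P=S)
reg(185,132,262,178,.14,.165,"jaw side",P=S)
cv2.imwrite("pics/t1.png",cv2.resize(im[140:230,180:360],None,fx=4.4,fy=4.4,interpolation=cv2.INTER_CUBIC))
E
```

```text
jar rim 62 rect [0.421 0.349] [0.063 0.062] 44.0 circ [0.422 0.35 ] 0.0333 z [0.051 0.067 0.074]
jar all 126 rect [0.421 0.349] [0.063 0.062] 44.0 circ [0.422 0.35 ] 0.0333 z [0.018 0.047 0.073]
tablet 103 rect [0.309 0.212] [0.045 0.049] 0.3 circ [0.31  0.213] 0.0252 z [0.073 0.085 0.091]
roll 347 rect [0.737 0.202] [0.098 0.102] 88.9 circ [0.739 0.201] 0.0528 z [0.091 0.099 0.106]
amber 97 rect [0.755 0.011] [0.043 0.043] 89.4 circ [0.754 0.012] 0.0236 z [0.042 0.075 0.114]
box 196 rect [ 0.409 -0.072] [0.085 0.069] 88.4 circ [ 0.41  -0.073] 0.0511 z [0.022 0.029 0.039]
trayrim 252 rect [0.523 0.038] [0.232 0.232] 87.1 circ [0.523 0.036] 0.1614 z [0.032 0.042 0.049]
millbase 1014 rect [ 0.561 -0.297] [0.132 0.29 ] 88.5 circ [ 0.565 -0.296] 0.1521 z [0.042 0.051 0.058]
jaw top 57 rect [ 0.547 -0.297] [0.051 0.02 ] 88.2 circ [ 0.551 -0.297] 0.0256 z [0.146 0.154 0.158]
120-140 30 rect [ 0.595 -0.289] [0.12  0.044] 4.5 circ [ 0.594 -0.296] 0.0617 z [0.126 0.133 0.138]
75-100 237 rect [ 0.564 -0.297] [0.093 0.255] 87.3 circ [ 0.565 -0.297] 0.1321 z [0.076 0.084 0.095]
pump 208 rect [ 0.392 -0.543] [0.05  0.059] 73.1 circ [ 0.391 -0.549] 0.0311 z [0.061 0.11  0.175]
rack 452 rect [0.535 0.533] [0.099 0.197] 2.2 circ [0.536 0.532] 0.1053 z [0.05  0.053 0.09 ]
mat ((0.6101218461990356, 0.33840903639793396), (0.11641406267881393, 0.11779432743787766), 89.80033111572266)
jar rim side 245 rect [0.425 0.354] [0.067 0.065] 78.8 circ [0.426 0.355] 0.0348 z [0.052 0.062 0.07 ]
jar side 351 rect [0.427 0.353] [0.066 0.063] 82.8 circ [0.426 0.355] 0.0349 z [0.02  0.041 0.058]
tray rim side 405 rect [0.542 0.058] [0.208 0.201] 86.4 circ [0.543 0.057] 0.1389 z [0.036 0.042 0.046]
jaw side 39 rect [ 0.55  -0.292] [0.02  0.059] 0.3 circ [ 0.548 -0.292] 0.0295 z [0.142 0.151 0.155]
```

View pics/t1.png

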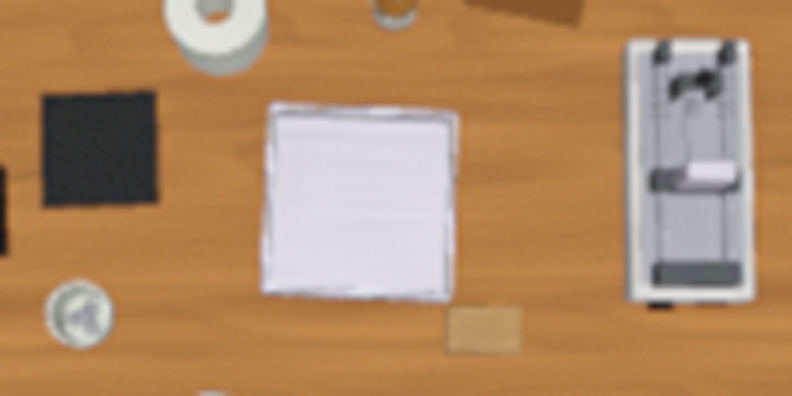

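```bash
cat >> h.py <<'E'
from scipy.spatial.transform import Rotation as Ro
def ori(psi,a,roll=0):
    "tool x: azimuth psi, a below level; roll about tool x"
    R=Ro.from_euler("ZYX",[psi,a,roll])
    return R.as_euler("xyz"),R.as_matrix()
E
python3 - <<'E'
from h import *
np.set_printoptions(precision=3,suppress=True)
c=[ray("top",180+(u+.5)/4.4-.5,140+(v+.5)/4.4-.5,.045) for u,v in[(268,102),(458,112),(452,300),(262,293)]]
print("tray",np.mean(c,0),[np.linalg.norm(c[i]-c[i-1]) for i in range(4)], np.degrees(np.arctan2(*(c[0]-c[3])[1::-1])))
im=cv2.imread("pics/top0.png").astype(int)
m=((im[...,0]>im[...,2]+70)&(im[...,0]>im[...,1]+40)).astype(np.uint8);m[:, :160]=0;m[:,190:]=0
ys,xs=np.nonzero(m);print("marker",len(xs),ray("top",xs[ys.argmin()],ys.min(),.006),ray("top",xs[ys.argmax()],ys.max(),.006))
jar=np.array([.424,.352]);tray=np.mean(c,0)[:2];mat=np.array([.610,.338]);s=.027
print("start j4..",observe()["q"])
for a in(35,40,45,50):
  for r0 in (0,180):
    for nm,p,z,rolls in(("jar",jar,.052,[r0]),("pre",jar-.1*jar/np.hypot(*jar),.052+.07,[r0]),("tray",tray,.14,[r0,r0+90,r0+180,r0-90,r0-180]),("mat",mat,.056,[r0])):
      psi=np.arctan2(p[1],p[0])
      for r in rolls:
        e,R=ori(psi,np.radians(a),np.radians(r)); q=inverse_kinematics(np.r_[p,z]+s*R[:,0],e)
        print(a,r0,nm,r,None if q is None else np.array(q))
E
```

```text
tray [0.539 0.054 0.045] [np.float64(0.20591394029314755), np.float64(0.20379892989278298), np.float64(0.202109328739539), np.float64(0.20035164293162966)] -2.535333375569396
marker 52 [0.411 0.475 0.006] [0.298 0.502 0.006]
start j4.. [ 1.063  0.221  1.527  0.     1.395 -0.126]
35 0 jar 0 [0.427 0.106 2.477 2.612 0.439 1.904]
35 0 pre 0 None
35 0 tray 0 [-0.175 -0.262  2.532  1.87   0.235  2.674]
35 0 tray 90 [-0.175 -0.262  2.532  1.87   0.235 -2.038]
35 0 tray 180 [-0.175 -0.262  2.532  1.87   0.235 -0.468]
35 0 tray -90 [-0.175 -0.262  2.532  1.87   0.235  1.103]
35 0 tray -180 [-0.175 -0.262  2.532  1.87   0.235 -0.468]
35 0 mat 0 [0.329 0.358 2.123 2.672 0.325 1.917]
35 180 jar 180 [ 0.427  0.106  2.477  2.612  0.439 -1.238]
35 180 pre 180 None
35 180 tray 180 [-0.175 -0.262  2.532  1.87   0.235 -0.468]
35 180 tray 270 [-0.175 -0.262  2.532  1.87   0.235  1.103]
35 180 tray 360 [-0.175 -0.262  2.532  1.87   0.235  2.674]
35 180 tray 90 [-0.175 -0.262  2.532  1.87   0.235 -2.038]
35 180 tray 0 [-0.175 -0.262  2.532  1.87   0.235  2.674]
35 180 mat 180 [ 0.329  0.358  2.123  2.67
[... 1350 characters left out ...]
80 None
50 0 jar 0 None
50 0 pre 0 None
50 0 tray 0 [-0.131 -0.25   2.379  0.433  0.358 -2.157]
50 0 tray 90 [-0.131 -0.25   2.379  0.433  0.358 -0.587]
50 0 tray 180 [-0.131 -0.25   2.379  0.433  0.358  0.984]
50 0 tray -90 [-0.131 -0.25   2.379  0.433  0.358  2.555]
50 0 tray -180 [-0.131 -0.25   2.379  0.433  0.358  0.984]
50 0 mat 0 None
50 180 jar 180 None
50 180 pre 180 None
50 180 tray 180 [-0.131 -0.25   2.379  0.433  0.358  0.984]
50 180 tray 270 [-0.131 -0.25   2.379  0.433  0.358  2.555]
50 180 tray 360 [-0.131 -0.25   2.379  0.433  0.358 -2.157]
50 180 tray 90 [-0.131 -0.25   2.379  0.433  0.358 -0.587]
50 180 tray 0 [-0.131 -0.25   2.379  0.433  0.358 -2.157]
50 180 mat 180 None
```

```bash
cat > search.py <<'E'
from h import *
import time
np.set_printoptions(precision=2,suppress=True)
jar=np.array([.424,.352]);tray=np.array([.539,.054]);mat=np.array([.610,.338]);s=.027
q0=np.array(observe()["q"]); t=time.time()
def ik(R,p):
    q=inverse_kinematics(p+s*R[:,0],Ro.from_matrix(R).as_euler("xyz")); return None if q is None else np.array(q)
def chain(Rs,ps):
    out=[]
    for R,p in zip(Rs,ps):
        q=ik(R,p)
        if q is None: return None
        out.append(q)
    return np.array(out)
for a in np.radians([35,45,55,65]):
  best={}
  for r0 in(0,np.pi):
    J=[];M=[];T=[]
    for psi in np.radians(np.arange(-180,180,20)):
        R=ori(psi,a,r0)[1]; h=R[:,0]
        q=chain([R]*3,[np.r_[jar,.052],np.r_[jar,.052]-.09*h,np.r_[jar,.15]])
        if q is not None: J.append((psi,q))
        q=chain([R]*2,[np.r_[mat,.056],np.r_[mat,.14]])
        if q is not None: M.append((psi,q))
        for kr in np.radians([0,45,-45,90,-90,180,135,-135]):   # tilt axis rel. psi
            k=np.array([np.cos(psi+kr),np.sin(psi+kr),0])
            Rs=[Ro.from_rotvec(k*b).as_matrix()@R for b in np.radians([0,40,80,110])]
            if Rs[-1][2,0]>.1: continue
            q=chain(Rs,[np.r_[tray,.16]]*4)
            if q is not None and np.abs(np.diff(q,axis=0)).max()<2: T.append((psi,kr,q))
    print("a",np.degrees(a),"r0",r0,len(J),len(M),len(T))
    c=[]
    for jp,j in J:
        for tp,kr,tq in T:
            for mp,m in M:
                f=lambda x,y:np.abs(x-y).max()
                c.append((f(j[2],tq[0])+f(tq[0],m[1])+f(tq[0],tq[-1])+f(q0,j[1])+max(0,f(tq[-1],tq[0])),jp,tp,kr,mp,j[0],tq[0],tq[-1],m[0]))
    c.sort(key=lambda x:x[0])
    for x in c[:3]: print(round(x[0],2),np.degrees(x[1:5]),*x[5:])
print(time.time()-t)
E
timeout 500 python3 search.py
```

```text
a 35.0 r0 0 13 13 17
4.49 [ -60. -120.  135.  -80.] [ 0.97  0.69  1.6  -0.84  1.46  0.82] [ 0.28  0.66  1.39 -0.63  1.83  0.88] [-0.25  0.88  1.19  0.46  2.21 -0.35] [ 0.71  1.01  1.04 -0.79  1.68  0.69]
4.52 [ -80. -120.  135.  -80.] [ 0.89  0.81  1.4  -0.67  1.66  0.92] [ 0.28  0.66  1.39 -0.63  1.83  0.88] [-0.25  0.88  1.19  0.46  2.21 -0.35] [ 0.71  1.01  1.04 -0.79  1.68  0.69]
4.53 [ -60. -120.  135.  -60.] [ 0.97  0.69  1.6  -0.84  1.46  0.82] [ 0.28  0.66  1.39 -0.63  1.83  0.88] [-0.25  0.88  1.19  0.46  2.21 -0.35] [ 0.75  0.85  1.32 -0.95  1.4   0.61]
a 35.0 r0 3.141592653589793 13 14 16
4.27 [140. 140.  45. 140.] [ 0.18  0.69  1.6   0.68  1.59 -0.95] [-0.25  0.71  1.32  0.4   1.99 -1.13] [ 0.3   0.83  1.26 -0.74  2.03  0.12] [ 0.12  1.03  1.01  0.66  1.82 -0.83]
4.31 [160. 140.  45. 140.] [ 0.27  0.81  1.4   0.51  1.77 -1.07] [-0.25  0.71  1.32  0.4   1.99 -1.13] [ 0.3   0.83  1.26 -0.74  2.03  0.12] [ 0.12  1.03  1.01  0.66  1.82 -0.83]
4.37 [140. 120.  45. 120.] [ 0.18  0.69  1.6   0.68  1.59 -0.95] [-0.36  0.59  1.5   0.57  1.84 -0.96] [ 0.19  0.93  1.1  -0.54  2.21  
[... 2794 characters left out ...]
  0.26  1.73 -0.42  1.33  0.49] [-0.27  1.09  1.07  0.65  2.47 -0.32] [ 0.58  0.64  1.43 -0.48  1.15  0.27]
a 65.0 r0 3.141592653589793 15 15 20
4.22 [140. 100.  45. 100.] [ 0.34  0.41  1.77  0.4   1.22 -0.72] [-0.27  0.21  1.79  0.4   1.36 -0.57] [ 0.2   1.14  0.98 -0.78  2.47  0.2 ] [ 0.2   0.56  1.55  0.5   1.08 -0.22]
4.23 [140. 100.  45. 120.] [ 0.34  0.41  1.77  0.4   1.22 -0.72] [-0.27  0.21  1.79  0.4   1.36 -0.57] [ 0.2   1.14  0.98 -0.78  2.47  0.2 ] [ 0.21  0.65  1.41  0.44  1.25 -0.49]
4.23 [120. 100.  45. 100.] [ 0.31  0.33  1.89  0.49  1.08 -0.48] [-0.27  0.21  1.79  0.4   1.36 -0.57] [ 0.2   1.14  0.98 -0.78  2.47  0.2 ] [ 0.2   0.56  1.55  0.5   1.08 -0.22]
10.007939338684082
```

```bash
cat > plan.py <<'E'
from h import *
np.set_printoptions(precision=3,suppress=True)
D=np.radians; A=D(45); s=.027
jar=np.array([.424,.352]);tray=np.array([.539,.054]);mat=np.array([.610,.338])
def tcp(R,g): return np.asarray(g)+s*R[:,0]
eu=lambda R:Ro.from_matrix(R).as_euler("xyz")
Rj=ori(D(-60),A)[1]; Rt=ori(D(-100),A)[1]; k=np.array([np.cos(D(35)),np.sin(D(35)),0])
tilt=lambda b:Ro.from_rotvec(k*D(b)).as_matrix()@Rt
mouth=np.cross(k,[0,0,1])
def ik(R,g):
    q=inverse_kinematics(tcp(R,g),eu(R)); return None if q is None else np.array(q)
E
python3 - <<'E'
from plan import *
for b in(0,60,90,110,118):
    R=tilt(b); 
    body=[np.r_[0,0,0]-R[:,0]*L+y*R[:,1]*.043+z*R[:,2]*.043 for L in(.05,.15) for y in(-1,1) for z in(-1,1)]
    print(b,"toolx",R[:,0],"body minz",min(x[2] for x in body),ik(R,np.r_[tray-.045*mouth[:2],.135]))
print("mouth",mouth)
for p in(-60,-40,-20,0,20): 
    R=ori(D(p),A)[1];print("mat",p,ik(R,np.r_[mat,.056]),ik(R,np.r_[mat,.15]))
print("jar",ik(Rj,np.r_[jar,.052]),"pre",ik(Rj,np.r_[jar,.052]-.09*Rj[:,0]+[0,0,.02]))
for yaw in(0,90,180,-90):
    e=ori(0,D(90),D(yaw))[0]; print("mill",yaw,[inverse_kinematics([x,-.296,.115],e) for x in(.49,.575)])
E
```

```text
0 toolx [-0.123 -0.696 -0.707] body minz 0.004949747468305836 [ 0.38   0.46   1.654 -0.646  1.524  0.754]
60 toolx [-0.617  0.01  -0.787] body minz 0.009579539503500852 [ 0.013  0.588  1.415  0.019  1.804 -0.102]
90 toolx [-0.815  0.292 -0.5  ] body minz -0.026905591591021526 [-0.102  0.819  1.242  0.244  2.102 -0.367]
110 toolx [-0.889  0.398 -0.228] body minz -0.047774548802224016 [-0.14   0.99   1.134  0.375  2.314 -0.494]
118 toolx [-0.902  0.417 -0.11 ] body minz -0.054629114212411754 [-0.146  1.057  1.096  0.428  2.398 -0.536]
mouth [ 0.574 -0.819  0.   ]
mat -60 [ 0.701  0.767  1.362 -0.808  1.299  0.522] [ 0.701  0.639  1.358 -0.786  1.391  0.426]
mat -40 [ 0.701  0.626  1.59  -0.956  1.022  0.396] [ 0.701  0.484  1.587 -0.891  1.11   0.263]
mat -20 [ 0.657  0.495  1.794 -1.129  0.722  0.277] [ 0.657  0.335  1.791 -0.978  0.804  0.07 ]
mat 0 None [ 0.558  0.208  1.949 -0.969  0.471 -0.241]
mat 20 None None
jar [ 0.916  0.586  1.665 -0.737  1.334  0.739] pre [ 1.006  0.519  1.568 -0.678  1.507  0.689]
mill 0 [array([-0.681,  0.208,  1.77 ,  0.   ,  1.164, -2.252]), array([-0.597,  0.372,  1.566,  0.   ,  1.203, -2.168])]
mill 90 [array([-0.681,  0.208,  1.77 ,  0.   ,  1.164, -0.681]), array([-0.597,  0.372,  1.566,  0.   ,  1.203, -0.597])]
mill 180 [array([-0.681,  0.208,  1.77 ,  0.   ,  1.164,  0.89 ]), array([-0.597,  0.372,  1.566,  0.   ,  1.203,  0.974])]
mill -90 [array([-0.681,  0.208,  1.77 ,  0.   ,  1.164,  2.46 ]), array([-0.597,  0.372,  1.566,  0.   ,  1.203,  2.544])]<sys>:0: UserWarning: Gimbal lock detected. Setting third angle to zero since it is not possible to uniquely determine all angles.
```

Run:
```python
from plan import *
for p in(-60,-80,-100,-120):
  for a in(45,32,28):
    for r in(0,90,180,-90,-180):
      R=ori(D(p),D(a),D(r))[1]; J=R@Rj_ if 0 else R@ori(0,A)[1].T
      body=[-R[:,0]*L+y*R[:,1]*.043+z*R[:,2]*.043 for L in(.05,.15) for y in(-1,1) for z in(-1,1)]
      print(p,a,r,"tilt",round(np.degrees(np.arccos(J[2,2]))),"axis",J[:,2],"bodymin",round(min(x[2] for x in body),3),ik(R,np.r_[tray,.14]))
```

```text
-60 45 0 tilt 0 axis [-0.  0.  1.] bodymin 0.005 [ 0.352  0.173  2.014 -0.942  1.039  0.369]
-60 45 90 tilt 60 axis [-0.862  0.079  0.5  ] bodymin 0.005 [ 0.352  0.173  2.014 -0.942  1.039  1.939]
-60 45 180 tilt 90 axis [-0.5    0.866  0.   ] bodymin 0.005 None
-60 45 -90 tilt 60 axis [0.362 0.787 0.5  ] bodymin 0.005 [ 0.352  0.173  2.014 -0.942  1.039 -1.202]
-60 45 -180 tilt 90 axis [-0.5    0.866  0.   ] bodymin 0.005 None
-60 32 0 tilt 13 axis [-0.112  0.195  0.974] bodymin -0.01 [ 0.44   0.283  2.016 -1.18   1.153  0.62 ]
-60 32 90 tilt 68 axis [-0.912  0.166  0.375] bodymin -0.01 [ 0.44   0.283  2.016 -1.18   1.153  2.191]
-60 32 180 tilt 103 axis [-0.487  0.844 -0.225] bodymin -0.01 [ 0.44   0.283  2.016 -1.18   1.153 -2.521]
-60 32 -90 tilt 68 axis [0.313 0.873 0.375] bodymin -0.01 [ 0.44   0.283  2.016 -1.18   1.153 -0.95 ]
-60 32 -180 tilt 103 axis [-0.487  0.844 -0.225] bodymin -0.01 [ 0.44   0.283  2.016 -1.18   1.153 -2.521]
-60 28 0 tilt 17 axis [-0.146  0.253  0.956] bodymin -0.014 [ 0.462  0.324  2.012 -1.242  1.198  0.687]
-60 28 90 tilt 71 axis [-0.925  0.187  0.3
[... 4363 characters left out ...]
.375] bodymin -0.01 [ 0.287  0.721  1.37  -0.652  1.844 -0.67 ]
-120 32 -180 tilt 103 axis [ 0.487  0.844 -0.225] bodymin -0.01 [ 0.287  0.721  1.37  -0.652  1.844 -2.241]
-120 28 0 tilt 17 axis [0.146 0.253 0.956] bodymin -0.014 [ 0.297  0.764  1.341 -0.687  1.893  0.904]
-120 28 90 tilt 71 axis [-0.3    0.894  0.332] bodymin -0.014 [ 0.297  0.764  1.341 -0.687  1.893  2.475]
-120 28 180 tilt 107 axis [ 0.478  0.828 -0.292] bodymin -0.014 [ 0.297  0.764  1.341 -0.687  1.893 -2.238]
-120 28 -90 tilt 71 axis [0.925 0.187 0.332] bodymin -0.014 [ 0.297  0.764  1.341 -0.687  1.893 -0.667]
-120 28 -180 tilt 107 axis [ 0.478  0.828 -0.292] bodymin -0.014 [ 0.297  0.764  1.341 -0.687  1.893 -2.238]
```

Run:
```python
from plan import *
g=np.r_[jar,.052]
movep(tcp(Rj,g-.09*Rj[:,0]+[0,0,.01]),eu(Rj))
o=observe();print(o["time_s"],o["eef_pos"],o["ft_force"])
save("side","pics/pre.png",(230,160,430,310),4)
P=cloud("side",get_image("side")[1])
Q=P[235:268,298:325].reshape(-1,3);Q=Q[(Q[:,2]>.015)&(Q[:,2]<.09)&(np.hypot(*(Q[:,:2]-jar).T)<.045)]
print(len(Q),cv2.minEnclosingCircle(Q[:,:2].astype(np.float32)))
```

```text
1.1667 [0.402 0.391 0.107] [0.031 0.8   0.184]
453 ((0.4266739785671234, 0.35369768738746643), 0.034762319177389145)
```

View pics/pre.png

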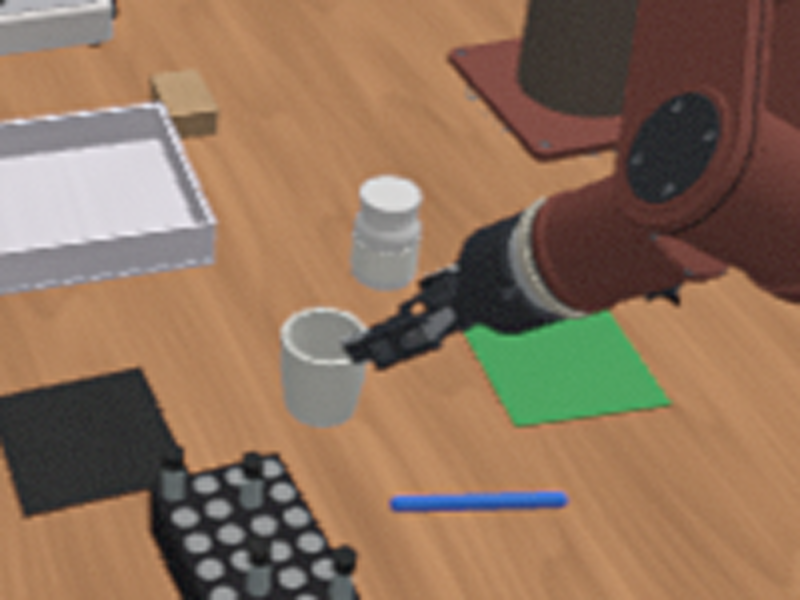

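The picture shows the gripper standing back from the jar rim at about (355,350), with the tablet jar and the marker clear of it. I'll go in and grip.

Run:
```python
from plan import *
g=np.r_[.425,.353,.052]
print(move_l(tcp(Rj,g),feed=.08,max_force=8))
o=observe();print(o["time_s"],o["eef_pos"],tcp(Rj,g),o["ft_force"])
f0=o["ft_force"]
gripper_to(.05,40); o=observe();print(o["time_s"],o["opening"],o["ft_force"])
move_l(tcp(Rj,g+[0,0,.12]),feed=.12); hold(.2)
o=observe();print(o["time_s"],o["opening"],o["ft_force"],o["ft_force"]-f0)
save("side","pics/lift.png",(200,100,430,272),3.4)
```

```text
False
2.6333 [0.435 0.337 0.033] [0.435 0.336 0.033] [-0.156  0.368  0.43 ]
2.9667 0.06453356109406248 [-3.359  0.885  5.748]
4.3167 0.0646862913905447 [ 0.012 -0.494 -3.171] [ 0.168 -0.862 -3.601]
```

View pics/lift.png

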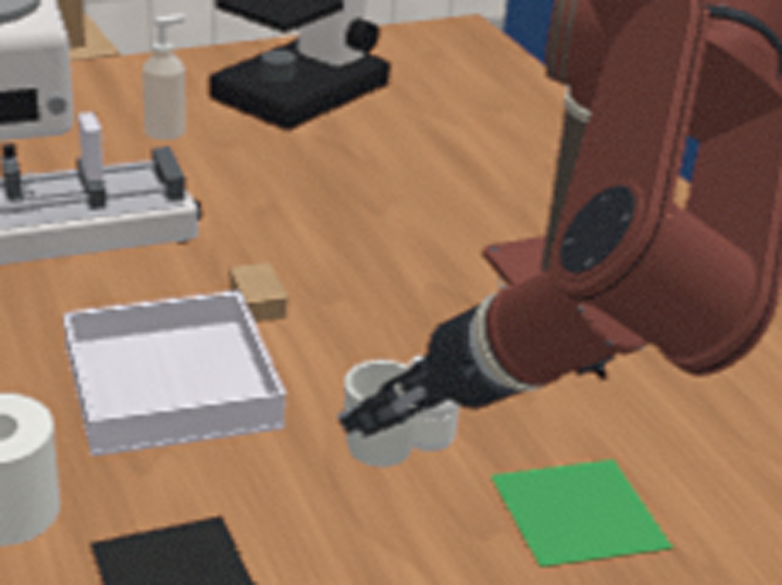

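The jar is held upright at about (380,410) with the balls in it (weight 3.2 N, as expected). Now I'll carry it over and pour.

Run:
```python
from plan import *
pz=np.r_[tray+[-.01,-.035],.145]
def go(p,a,r,dz=0):
    R=ori(D(p),D(a),D(r))[1]; movep(tcp(R,pz+[0,0,dz]),eu(R)); o=observe(); print(a,r,round(o["time_s"],2),o["q"],"Fz",o["ft_force"][2]) 
go(-100,45,0,.05)
go(-100,45,-45,.01)
go(-100,38,-100)
go(-100,32,-150)
go(-100,27,-180)
hold(.8); print(observe()["ft_force"])
save("side","pics/pour.png",(190,110,390,260),3.9)
save("top","pics/pour_t.png")
```

```text
45 0 5.68 [ 0.263  0.342  1.682 -0.696  1.529  0.617] Fz -4.084029042900509
45 -45 6.42 [ 0.263  0.397  1.696 -0.7    1.476 -0.122] Fz -2.2679630094236893
38 -100 7.28 [ 0.298  0.48   1.665 -0.779  1.536 -1.017] Fz -4.042085202541194
32 -150 8.1 [ 0.323  0.542  1.637 -0.841  1.6   -1.85 ] Fz -3.9313857604084452
27 -180 8.64 [ 0.341  0.594  1.613 -0.891  1.654 -2.345] Fz -2.9761461845292674
[-0.042  0.215 -2.901]
```

View pics/pour.png

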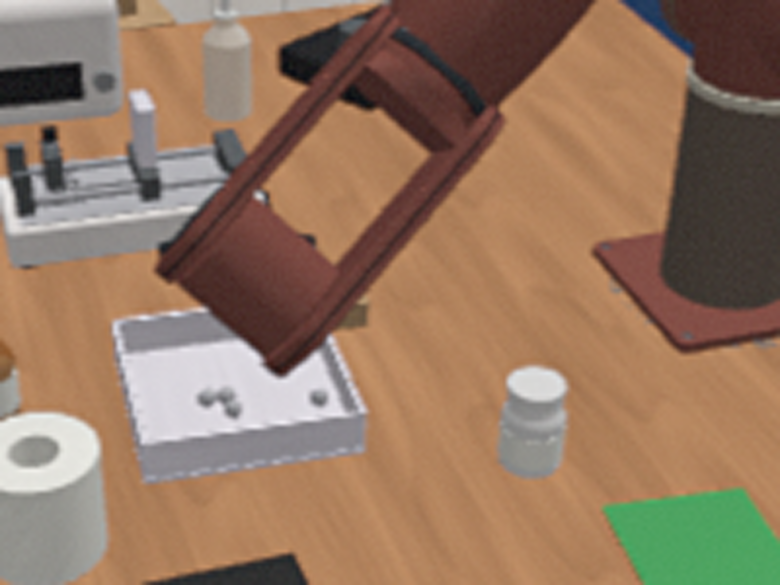

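All four balls are in the tray, at about (207,398), (226,395), (233,410) and (318,398). Next I'll turn the jar back up and take it above the mat.

Run:
```python
from plan import *
pz=np.r_[tray+[-.01,-.035],.165]
def go(p,a,r,g):
    R=ori(D(p),D(a),D(r))[1]; movep(tcp(R,g),eu(R)); o=observe(); print(a,r,round(o["time_s"],2),"Fz",o["ft_force"][2])
go(-100,36,-90,pz)
go(-100,45,0,pz+[0,0,.05])
go(-40,45,0,np.r_[mat,.2])
go(-40,45,0,np.r_[mat,.10]); hold(.2)
o=observe();print(o["opening"],o["ft_force"])
d=save("side","pics/mat.png",(190,150,390,300),3.9)
P=cloud("side",d);Q=P.reshape(-1,3);Q=Q[(np.hypot(*(Q[:,:2]-mat).T)<.045)&(Q[:,2]>.03)&(Q[:,2]<.13)]
for z in np.arange(.03,.13,.01):
    k=Q[(Q[:,2]>=z)&(Q[:,2]<z+.01)]; print(round(z,2),len(k),k.mean(0) if len(k) else "")
```

```text
36 -90 10.88 Fz -2.4640864909842493
45 0 12.18 Fz -2.8230017671621526
45 0 13.44 Fz -2.708783531960709
45 0 13.93 Fz -2.2980804696009036
0.06444273624485827 [ 0.485  0.612 -3.346]
0.03 0 
0.04 1 [0.602 0.36  0.047]
0.05 33 [0.622 0.361 0.055]
0.06 39 [0.618 0.364 0.065]
0.07 44 [0.619 0.358 0.075]
0.08 41 [0.619 0.34  0.084]
0.09 38 [0.617 0.318 0.095]
0.1 51 [0.624 0.322 0.105]
0.11 80 [0.621 0.327 0.116]
0.12 27 [0.613 0.332 0.123]
```

View pics/mat.png

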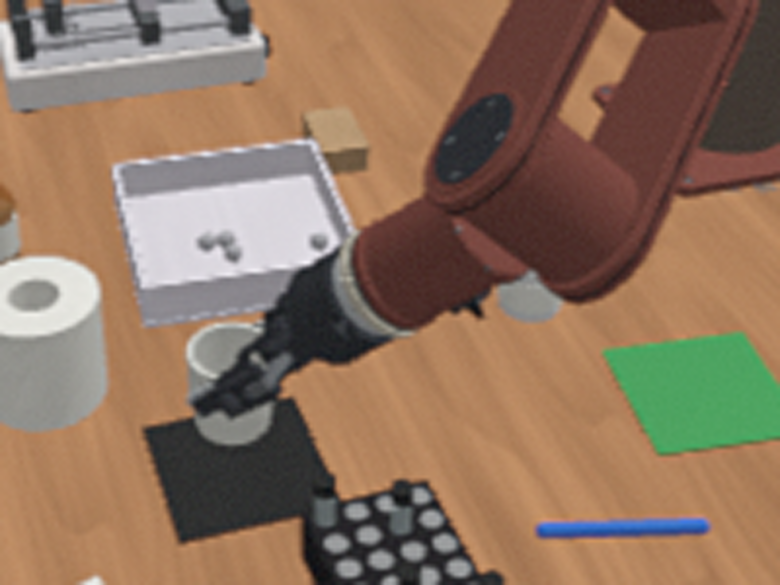

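The jar hangs upright over the black mat, its foot at about (235,440), and the rack is clear. I'll lower it with a force stop.

Run:
```python
from plan import *
R=ori(D(-40),A)[1]
move_l(tcp(R,np.r_[mat,.064]),feed=.08); hold(.3)
print(move_l(tcp(R,np.r_[mat,.046]),feed=.02,max_force=4))
o=observe();print(o["time_s"],"gz",(o["eef_pos"]-s*R[:,0])[2],o["ft_force"])
gripper_to(.076); hold(.2); o=observe();print(o["opening"],o["ft_force"])
gripper_to(.085)
p=observe()["eef_pos"]
move_l(p-.11*R[:,0],feed=.1); o=observe(); print(o["time_s"],o["ft_force"])
d=save("side","pics/placed.png",(190,150,390,300),3.9)
P=cloud("side",d);Q=P.reshape(-1,3);Q=Q[(np.hypot(*(Q[:,:2]-mat).T)<.05)&(Q[:,2]>.012)&(Q[:,2]<.13)]
print(len(Q),cv2.minEnclosingCircle(Q[:,:2].astype(np.float32)),np.percentile(Q[:,2],[1,99]))
```

```text
True
15.5833 gz 0.05677219953826684 [0.444 0.475 5.047]
0.07581201959741755 [ 0.334 -0.276  0.096]
17.5667 [0.529 0.455 0.008]
552 ((0.6135954260826111, 0.3384145498275757), 0.035849057137966156) [0.013 0.075]
```

View pics/placed.png

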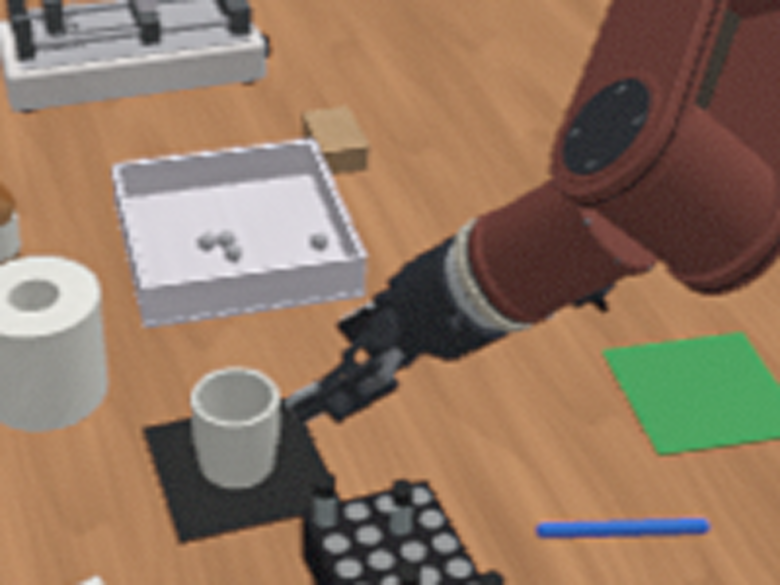

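The jar stands on the mat at about (236,430) and the tray holds all four balls. Next is the mill.

```bash
cat > mill.py <<'E'
from plan import *
R=ori(D(-1.5),D(89.9),np.pi)[1]; ex=np.array([np.cos(D(-1.5)),np.sin(D(-1.5)),0])
face=np.array([.537,-.296,0])
E
python3 - <<'E'
from mill import *
p=observe()["eef_pos"]; move_l(p+[0,0,.17],feed=.2)
gripper_to(0,60)
movep(face-.05*ex+[0,0,.27],eu(R)); o=observe();print(o["time_s"],o["eef_pos"],o["opening"])
move_l(face-.05*ex+[0,0,.115],feed=.12,max_force=10); hold(.2); f0=observe()["ft_force"]
print(f0,observe()["eef_pos"])
c=move_l(face+.03*ex+[0,0,.115],feed=.03,max_force=3)
o=observe();print(c,o["time_s"],o["eef_pos"],o["ft_force"]-f0,"tip rel face",(o["eef_pos"]-face)@ex)
np.save("c.npy",np.r_[o["eef_pos"],f0])
save("side","pics/touch.png",(170,90,330,210),4.9)
E
```

```text
21.7917 [ 0.487 -0.294  0.27 ] -0.00016816428683662043
[-0.058  0.484 -0.456] [ 0.487 -0.295  0.116]
True 24.8583 [ 0.526 -0.296  0.115] [-4.266 -0.283  7.141] tip rel face -0.010714642192262619
```

View pics/touch.png

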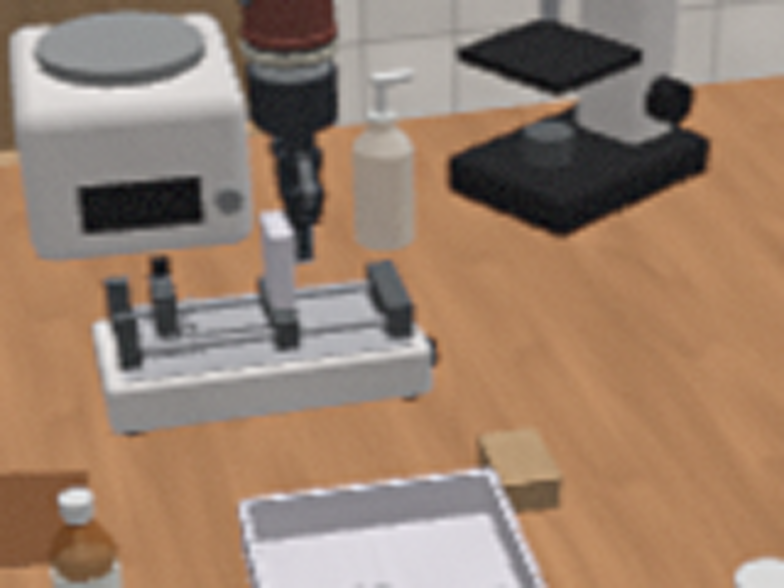

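The fingers touch the jaw plate at about (293,255), and the 10.7 mm offset matches the half pad width. I'll push in steps and read the force.

Run:
```python
from mill import *
c=np.load("c.npy");p0,f0=c[:3],c[3:]
for d in(.01,.022,.028,.036,.044,.049):
    move_l(p0+d*ex,feed=.03); hold(.15); o=observe()
    print(d,round(o["time_s"],2),"travel",(o["eef_pos"]-p0)@ex,"F",o["ft_force"]-f0)
hold(.5);o=observe();print((o["eef_pos"]-p0)@ex,o["ft_force"]-f0)
save("side","pics/pushed.png",(170,60,370,210),3.9)
d=get_image("top")[1];P=cloud("top",d)
Q=cloud("side",get_image("side")[1])[130:180,180:265].reshape(-1,3)
Q=Q[(Q[:,2]>.14)&(Q[:,2]<.152)&(abs(Q[:,1]+.29)<.035)&(Q[:,0]>.54)];print("jaw pts side",len(Q),Q.mean(0),Q[:,0].min(),Q[:,0].max())
```

```text
0.01 25.56 travel 0.008716500267882909 F [-7.534 -0.213  5.84 ]
0.022 26.26 travel 0.02049177026618029 F [-6.813  0.074  7.145]
0.028 26.76 travel 0.02696929961547443 F [-6.066  0.111  5.306]
0.036 27.32 travel 0.03435152327039946 F [-8.842  0.412  6.839]
0.044 27.89 travel 0.04211434547449625 F [-9.289  0.271  7.911]
0.049 28.36 travel 0.0469431021229064 F [-10.197   0.483   8.222]
0.046920552054695266 [-10.433  -0.357   7.528]
jaw pts side 39 [ 0.591 -0.284  0.147] 0.5647256689782529 0.6067106874698158
```

View pics/pushed.png

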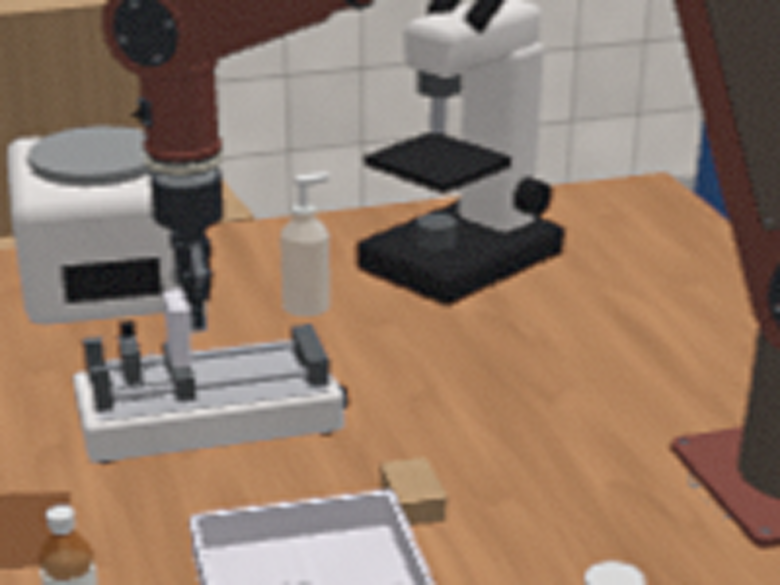

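Run:
```python
from mill import *
c=np.load("c.npy");p0,f0=c[:3],c[3:]
print(move_l(p0+.0522*ex,feed=.02,max_force=5)); hold(.6); o=observe()
print(o["time_s"],"travel",(o["eef_pos"]-p0)@ex,"F",o["ft_force"]-f0,abs(o["joint_velocities"]).max())
im,d=get_image("side"); cv2.imwrite("pics/final.png",im[:,:,::-1])
P=cloud("side",d); Q=P.reshape(-1,3);Q=Q[(np.hypot(*(Q[:,:2]-mat).T)<.05)&(Q[:,2]>.012)&(Q[:,2]<.13)]
print("jar",cv2.minEnclosingCircle(Q[:,:2].astype(np.float32)),np.percentile(Q[:,2],99))
```

```text
False
29.9167 travel 0.05008727684858602 F [-9.633  0.339  7.078] 0.0014631460839914295
jar ((0.6126241087913513, 0.3390015959739685), 0.03501266613602638) 0.07477837496298993
```

View pics/final.png

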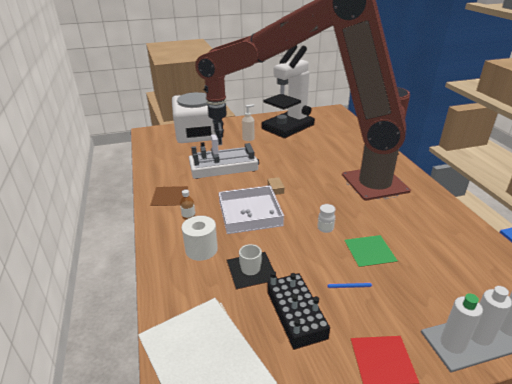

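The final view shows the jar on the mat at (250,260), the balls in the tray, and the bystanders where they were. One numeric check remains: the jaw's travel from its white plate in the images.

Run:
```python
from mill import *
K=get_calibration("side")
for f in("side0","final"):
    im=cv2.imread(f"pics/{f}.png").astype(int)
    m=((im.min(2)>130)&(im.max(2)-im.min(2)<45)).astype(np.uint8)
    m[:,:195]=0;m[:,236:]=0;m[:134]=0;m[151:]=0
    for v in range(138,150,2):
        u=np.nonzero(m[v])[0]; 
        if len(u): print(f,v,u.min(),u.max(),len(u),end=" | ")
    print()
a=ray("side",220,145,.14);b=ray("side",219,145,.14);print("x per px",b-a)
```

```text
side0 138 195 229 24 | side0 140 195 229 5 | side0 142 226 229 4 | side0 144 226 229 4 | side0 146 226 229 4 | side0 148 226 235 8 | 
final 138 195 217 21 | final 140 195 216 7 | final 142 214 217 4 | final 144 214 217 4 | final 146 213 217 5 | final 148 214 235 8 | 
x per px [ 0.004 -0.001  0.   ]
```

```bash
python3 -c "
from plant import *
job_done(); o=observe(); print(o['time_s'],o['eef_pos'],o['ft_force'])"
```

```text
the job is handed in; nothing more can be done
the job is handed in; nothing more can be done
```

The job is done and handed in at about 30 s on the robot's clock. The handing-in gave no verdict, and I could read nothing from the arm afterwards.

- **Balls:** I gripped the jar at a 45° slant, rolled it over the tray, and all four balls are in the tray in the later pictures.
- **Jar:** I lowered it onto the black mat until the force stop triggered, then let go. It stands upright at about (0.613, 0.339), with its rim at 75 mm (74 mm expected).
- **Jaw:** I pushed it past the click, where the push force dipped and then rose again. I left the arm holding it about 50 mm from first contact by the arm's reading. The shift of the jaw in the side picture gives about 49 mm, give or take 3 mm.
- **Bystanders:** I saw nothing moved in the last side view; I did not measure them again.

**Checks that disagreed:**
- The push force along the mill read 9.6 N, where the spring figures suggest about 11 N at this travel.
- There was also about 7 N upward on the tool, which I put down to friction on the plate and did not confirm.

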